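# Open the red compartment of the dye caddy and put the tablet away

## Robot

A 6-joint arm with a two-finger parallel gripper is mounted at the origin on a cart in front of the work surface, level with it; the furniture and walls round the work are solid. World frame = base frame: x ahead of the robot, y to its left, z up, the work surface at z = 0. Lengths are in mm, angles in rad, forces in N, time in s.
With the tool pointing down it reaches from about 300 to 775 mm from the base axis. Payload 14.6 kg.
Tool frame: the origin (TCP) lies midway between the tips of the shut fingers; the grasp point (between the pads) lies grasp_offset behind it (grasp_offset is the distance from the TCP to the grasp point, in mm); z points along the fingers, y is the line along which they close (so a half turn about z gives the same grasp; the last joint's range is limited). The gripper opens to 94 mm and grips with 3 to 60 N. Pads are 16 mm wide; open, the fingers measure 119 mm over their backs; the gripper's body (75 mm by 177 mm) begins 78 mm behind the grasp point.
Start: joints at [-1.406, 0.3, 1.521, -0, 1.321, -0.067], TCP at [126.345, -535.281, 180.346] pointing down, gripper open.
Joint ranges: [-3.03, 3.03], [-0.79, 2.21], [0.23, 2.52], [-1.04, 4.18], [0, 3.07], [-2.55, 2.55]. Speed limits (rad/s): [2.22, 2.22, 2.57, 3.14, 3.14, 3.14].

## Interface

Orientations are given as [roll, pitch, yaw] about the fixed x, y, z axes, in that order (R = Rz(yaw) Ry(pitch) Rx(roll)).
In Python, from cell import * gives the robot as it stands. The module is installed in compiled form; this text tells all that it offers.
- The arm moves only by the shell command python3 -m jog 'ROWS' [FORCE]. ROWS is JSON, a list of rows, each a list of 3 entries, a list of its own where there are three numbers: the finger opening in mm, from 0 to 94, then the shift along the tool's x, y, z in units of 50 mm (1.0 is 50 mm), then the turn about the tool's z in units of 180 degrees (1.0 is 180 degrees). In form: [[fingers, [dx, dy, dz], twist], ...]. A call has 1 to 20 rows; each row shifts and turns the commanded pose from where the row before left it, along the tool's axes as they then stand; what a row does not reach is not made up. A row lasts 1/10 s, in which the tool goes at most 50 mm and 8.59 degrees, less where a joint would pass 70% of its speed; a pose out of reach is approached as far as the arm can. A call with a number of a shift or a turn outside -1 to 1 is refused whole. A call with a gripper value outside its range is refused whole. The fingers move at their own pace and stop on an object; FORCE is the grip in N (left out, the last holds). Time passes only in rows, so rows that do not move let the fingers close. It gives the time, the measured TCP pose, the force, the opening and the grip force at its end, in the units of the state.
- read_state(): the state, without advancing time (a new reading comes with each control period).
- camera(name): name is "scene" or "top"; returns the picture (480x640x3 uint8, red, green, blue); there is no depth.
- calibration(name): a dict with "mtx" (3x3 intrinsics, pixels), "cam_to_world" (4x4, takes a point from camera to world coordinates). Camera axes: x right, y down, z forward; pixel columns grow to the right and rows downward; lengths in mm; the calibration is good to about 2 mm. A picture is of the moment at which its call begins. calibration takes no time and is no camera call.
- sign_off(): hands the job in; it is judged then, once.
Trained networks look in the newest picture that a camera, given by its name, has taken for a name from the list of things; names that differ only in an ending like _2 or _b are one class to them, and where a whole thing is asked for, a point or a joint stands for the part that bears it (a point fixed in the world has none). Each returns a list of dicts, best first, with "conf" (0 to 1); they miss things now and then, are a little off and sometimes report something else, mostly with a low value. They report only what shows in the picture. A call takes as long as a camera call.
- regions_of(camera, query): "pixels" (480x640 bool, what is visible of it) and "rect" ([centre column, centre row, width, height] in pixels, round what is visible of it).
The state is a dict: "clock": time; "joints": joint angles; "qd": joint speeds; "effort": joint torques, N m; "eef_pos": TCP position; "eef_rot": TCP orientation; "wrist_force": force on the tool from outside, world axes, zero at the start; "moment": the same for the moment, N m; "finger_gap": finger opening in mm; "finger_force": force on a finger pad.
Only numpy, scipy, OpenCV 4.12 (cv2) and the standard library are available. Lean on these libraries where they do the work, as an engineer would, in place of code of your own. Each camera call takes 0.05 s, during which the arm holds its last target. There are 200 camera calls.

## Task

Turn the clear cap of the sloping dye caddy by its black grip until the opening in the cap lies wholly over the compartment with the red disc on its floor, then drop the loose red dye tablet in through the opening, and leave the cap like that. Do not disturb the spool, the amber jar, the tape roll or the candle standing around.

Things in the scene. Friction and masses are not known exactly. Their poses are not given: they have to be found in the camera images.
- caddy: Fixed dye caddy: grey drum 152 mm across on a wooden stand 150 mm square, leaning 30 degrees to its front. Origin: under the stand's middle; z up, +x its uphill side, drum axis (-0.5, 0, 0.866). 3 mm walls make five equal compartments 40 mm deep, a 26 mm coloured disc on each floor: white uphill, green and yellow downhill, red and blue 72 degrees left and right of uphill, either way round.
- cap (a joint): Angle of the cap about the drum's axis, rad; 0: opening straight uphill, over the white disc; grows anticlockwise seen looking down on the cap. Range -2.2 to 2.2. Light friction (about 0.06 N m), no spring: it stays where it is left. It only turns, it cannot be lifted.
- cap_grip (a point): Point on the cap's axis in its black grip. z: along the drum's axis, out of the cap; x: towards the opening; y: along the grip. The grip is an upright bar 14 mm thick (x), 44 mm long (y); its top is 11 mm above this point, its foot 20 mm below, on a 42 mm black disc; the cap's flat upper face is 24 mm below. An orange line on the bar faces the opening.
- cap_opening (a point): Centre of the opening in the clear cap, on its upper face, 46 mm from the axis; axes as cap_grip (x radially outward, z out of the cap). The cap is a clear disc 148 mm across, 4 mm thick; the opening is a ring sector from 27 to 65 mm radius, 44 degrees wide (35 mm wide here), edged in orange.
- red_mouth (a point): Fixed point above the red disc's centre (along the drum's axis), level with the cap's upper face, 46 mm from the axis: the middle of the red compartment's mouth. When the cap is turned right, cap_opening lies on it. Its axes are the caddy's, not tilted.
- tablet: Loose red wax dye tablet, rigid cylinder 20 mm across and 18 mm high, about 20 g, standing on the table. Origin: centre of its underside; z along its axis.
- spool: Spool of cotton wick, 60 mm across and 50 mm high, loose, to be left alone. Origin: centre of its underside.
- jar: Amber jar, 64 mm across and 85 mm high, loose, to be left alone. Origin: centre of its underside.
- tape: Tape roll lying flat, 66 mm across and 19 mm high, loose, to be left alone. Origin: centre of its underside.
- candle: Candle tumbler, 58 mm across and 50 mm high, loose, to be left alone. Origin: centre of its underside.

How it is judged (in metres and radians):
On the way:
1. the cap's opening is over the red compartment, the tablet still outside (distance between cap_opening and red_mouth below 0.009 m and distance between tablet and red_mouth above 0.06 m), for 0.2 s.
At the end, for the whole second after the job is handed in: The middle of the cap's opening is within 9 mm (about 11 degrees) of the middle of the red compartment's mouth, the tablet lies at rest inside the red compartment below the cap, and the cap is at rest (distance between cap_opening and red_mouth below 0.009 m and z of tablet in the frame of cap_opening below -0.018 m and distance between tablet and red_mouth below 0.058 m and y of tablet in the frame of cap_opening between -0.045 and 0.045 m and linear speed of tablet below 0.02 m/s and velocity of joint cap between -0.05 and 0.05 rad/s); the robot touches nothing.
It fails at once if the spool, jar, tape roll or candle is pushed more than 20 mm (distance of any of spool, jar, tape, candle from where it was at the start of the episode above 0.02 m).
It also fails if it takes over 58 s, if anything falls off the work surface, if the arm or the gripper's body presses on something with over 40 N, if the wrist force passes 120 N, or if a joint passes its speed limit or range.

## Working session

There is one attempt and no reset: what is moved stays moved. The work goes in short steps, Python scripts to look and compute and a shell command to move; the robot and the scene stay as the last step left them, time stands still between calls to the robot, and variables do not carry over. Pictures are saved under pics/ and viewed, at most 10 in all, crops included, and the job is handed in when it is done.

```bash
mkdir -p pics
python3 - <<'E'
from cell import *
import cv2,numpy as np
for n in("scene","top"):
    im=camera(n);cv2.imwrite(f"pics/{n}0.png",im[:,:,::-1])
    c=calibration(n);print(n,np.round(c["mtx"],1).tolist(),np.round(c["cam_to_world"],3).tolist())
    for q in("caddy","cap","cap_grip","cap_opening","tablet","spool","jar","tape","candle"):
        print(q,[(round(float(r["conf"]),2),np.round(r["rect"]).tolist()) for r in regions_of(n,q)[:2]])
s=read_state();print(s["clock"],s["eef_pos"],s["eef_rot"],s["finger_gap"])
try: print(grasp_offset)
except Exception as e: print(e)
E
```

```text
scene [[450.9, 0.0, 323.0], [0.0, 450.9, 240.5], [0.0, 0.0, 1.0]] [[-0.649, -0.523, 0.552, -39.645], [-0.761, 0.458, -0.46, 681.587], [-0.012, -0.719, -0.695, 920.726], [0.0, 0.0, 0.0, 1.0]]
caddy [(0.57, [294.0, 297.0, 75.0, 78.0])]
cap [(0.75, [299.0, 287.0, 61.0, 54.0])]
cap_grip [(0.9, [303.0, 288.0, 56.0, 58.0])]
cap_opening [(0.64, [304.0, 285.0, 60.0, 51.0])]
tablet []
spool [(0.81, [255.0, 257.0, 25.0, 26.0])]
jar [(0.62, [351.0, 221.0, 27.0, 34.0]), (0.16, [302.0, 287.0, 60.0, 53.0])]
tape [(0.72, [412.0, 208.0, 24.0, 16.0])]
candle [(0.66, [245.0, 371.0, 26.0, 36.0])]
top [[454.5, 0.0, 321.6], [0.0, 454.5, 244.9], [0.0, 0.0, 1.0]] [[0.02, -0.997, 0.077, 522.464], [-1.0, -0.021, -0.006, 114.136], [0.008, -0.077, -0.997, 1110.473], [0.0, 0.0, 0.0, 1.0]]
caddy [(0.96, [246.0, 267.0, 85.0, 78.0])]
cap [(0.94, [246.0, 275.0, 66.0, 61.0])]
cap_grip [(0.83, [242.0, 277.0, 67.0, 61.0])]
cap_opening [(0.73, [246.0, 277.0, 70.0, 61.0])]
tablet [(0.55, [460.0, 299.0, 12.0, 10.0])]
spool [(0.67, [248.0, 181.0, 35.0, 26.0])]
jar [(0.98, [374.0, 220.0, 32.0, 34.0]), (0.71, [451.0, 243.0, 27.0, 23.0])]
tape [(0.88, [453.0, 244.0, 24.0, 25.0])]
candle [(0.59, [161.0, 297.0, 32.0, 27.0])]
1.0 [ 126.32644258 -535.28818372  180.35062885] [-3.14159109e+00 -1.03990837e-05  2.31805649e-01] 93.40627929004418
18.8
```

View pics/scene0.png

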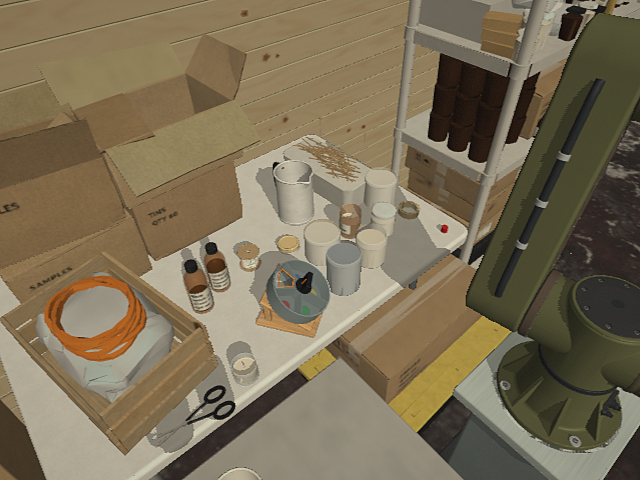

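View pics/top0.png

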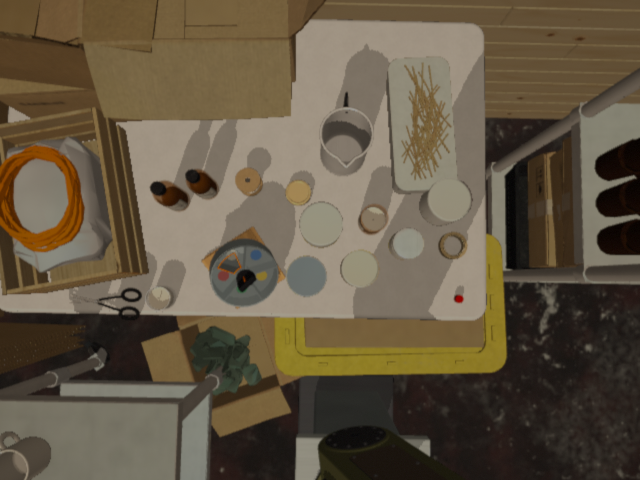

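```bash
cat > h.py <<'E'
from cell import *
import cv2,numpy as np
def ray(n,u,v):
    c=calibration(n);T=c["cam_to_world"];d=T[:3,:3]@np.linalg.inv(c["mtx"])@np.array([u,v,1.]);return T[:3,3],d
def plane(n,u,v,z):
    o,d=ray(n,u,v);return o+d*(z-o[2])/d[2]
def proj(n,P):
    c=calibration(n);T=c["cam_to_world"];p=(np.atleast_2d(P)-T[:3,3])@T[:3,:3];q=p@c["mtx"].T;return q[:,:2]/q[:,2:]
E
python3 - <<'E'
from h import *
a=cv2.imread("pics/top0.png")[225:310,195:290];b=cv2.imread("pics/scene0.png")[245:340,250:345]
r=lambda i:cv2.resize(i,(400,int(400*i.shape[0]/i.shape[1])),interpolation=cv2.INTER_CUBIC)
a=r(a);b=r(b);h=max(len(a),len(b));f=lambda i:cv2.copyMakeBorder(i,0,h-len(i),0,0,0)
cv2.imwrite("pics/z.png",np.hstack([f(a),f(b)]))
print(np.round([plane("top",459,299,15),plane("scene",444.5,229,9),plane("top",374,220,85),plane("top",453,245,19),plane("top",161,297,50),plane("top",248,181,50)]))
E
```

```text
[[ 484. -225.   15.]
 [ 484. -225.    9.]
 [ 661.  -10.   85.]
 [ 613. -210.   19.]
 [ 476.  476.   50.]
 [ 752.  284.   50.]]
```

View pics/z.png

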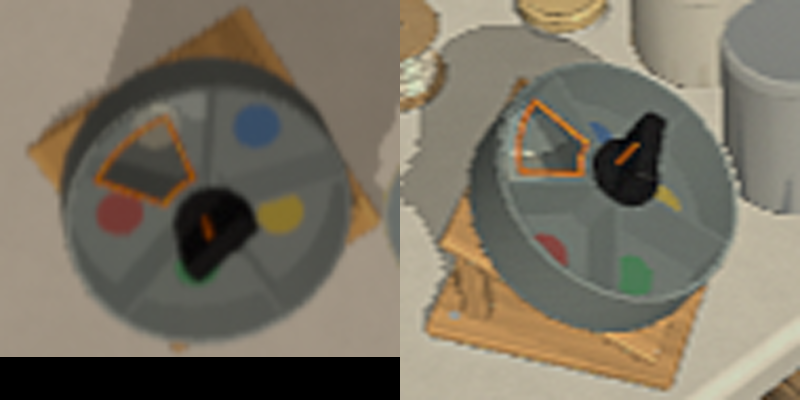

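```bash
cat >> h.py <<'E'
def R_(yaw):
    x=np.array([.866*np.cos(yaw),.866*np.sin(yaw),.5]);z=np.array([-.5*np.cos(yaw),-.5*np.sin(yaw),.866]);return np.stack([x,np.cross(z,x),z],1)
def pt(C,yaw,ang,r,h): return np.array(C)+R_(yaw)@np.array([r*np.cos(ang),r*np.sin(ang),h])
E
cat > fit.py <<'E'
from h import *
from scipy.optimize import least_squares
D=np.pi/180
S=95/400
T=lambda u,v:("top",195+u*S-.4,225+v*S-.4)
Q=lambda u,v:("scene",250+(u-400)*S-.4,245+v*S-.4)
disc=[(T(160,130),0),(T(257,125),-72),(T(280,214),-144),(T(120,214),72),(Q(550,250),72),(Q(635,275),144)]
cor=[(T(97,180),65,22),(T(165,115),65,-22),(T(195,178),27,-22),(T(165,205),27,22),(Q(518,174),65,22),(Q(537,100),65,-22),(Q(587,145),27,-22),(Q(584,174),27,22)]
def res(p):
    C=p[:3];e=[]
    for (n,u,v),a in disc: e+=list(proj(n,pt(C,p[3],a*D,46,-p[4]))[0]-[u,v])
    for (n,u,v),r,a in cor: e+=list(proj(n,pt(C,p[3],p[5]+a*D,r,0))[0]-[u,v])
    return np.array(e+[(p[4]-44)/3])
r=least_squares(res,[530,290,110,.5,44,.3],loss="soft_l1")
print(np.round(r.x,3));print(np.round(res(r.x),1))
C=r.x[:3];y=r.x[3]
print("grip",pt(C,y,0,0,24),"top",pt(C,y,0,0,35),"mouth",pt(C,y,72*D,46,0))
print("R",R_(y).round(3).tolist())
E
python3 fit.py
```

```text
[5.25325e+02 2.75162e+02 1.00726e+02 5.91000e-01 4.11120e+01 1.92000e-01]
[-0.7 -0.9  0.3  0.5  0.4 -0.1  0.2  0.1 -0.6  0.7 -0.2 -0.1  0.1  0.2
  0.4  0.4 -0.2  0.2  0.2 -0.   0.6 -0.4 -0.5  0.3  0.1 -0.3 -0.4 -0.2
 -1. ]
grip [515.36288119 268.47202476 121.50961348] top [510.79702501 265.40560058 131.03561348] mouth [511.15380965 318.34217036 107.83300435]
R [[0.719, -0.558, -0.415], [0.483, 0.83, -0.279], [0.5, 0.0, 0.866]]
```

```bash
cat > go.py <<'E'
import sys
from h import *
s=read_state();p=np.array(s["eef_pos"]);w=s["eef_rot"][2]
t=np.array(eval(sys.argv[1]));d=t-p
x=np.array([np.cos(w),np.sin(w),0]);y=np.array([np.sin(w),-np.cos(w),0])
print("clock",round(s["clock"],2),"pos",p.round(1),"rot",np.round(s["eef_rot"],3),"gap",s["finger_gap"].__round__(1),"tool units",np.round(np.array([d@x,d@y,-d[2]])/50,3),"J",np.round(s["joints"],2))
E
python3 -m jog '[[40,[0,0,-0.5],-0.0456],[40,[0,0,-0.5],-0.0456],[40,[0,0,-0.5],-0.0456],[40,[0,0,0],-0.0456],[40,[0,0,0],-0.0456],[40,[0,0,0],-0.0456],[40,[0,0,0],-0.0456],[40,[0,0,0],-0.0456],[40,[0,0,0],-0.0456],[40,[0,0,0],-0.0456],[40,[0,0,0],-0.0456],[40,[0,0,0],-0.0456],[40,[0,0,0],-0.0456],[40,[0,0,0],-0.0456],[40,[0,0,0],-0.0456]]' 5; python3 go.py "[514.1,267.6,250]"
```

```text
clock: 2.5
eef_pos: [126.3, -535.3, 255.3]
eef_rot: [3.142, -0.0, 2.387]
wrist_force: [0.5, -0.7, -0.8]
finger_gap: 40.1
finger_force: 0.0
clock 2.5 pos [ 126.3 -535.3  255.3] rot [ 3.142 -0.     2.387] gap 40.1 tool units [ 5.356 17.009  0.107] J [-1.41  0.25  1.41 -0.    1.48 -2.22]
```

```bash
python3 -m jog '[[40,[0.268,0.85,0],0],[40,[0.268,0.85,0],0],[40,[0.268,0.85,0],0],[40,[0.268,0.85,0],0],[40,[0.268,0.85,0],0],[40,[0.268,0.85,0],0],[40,[0.268,0.85,0],0],[40,[0.268,0.85,0],0],[40,[0.268,0.85,0],0],[40,[0.268,0.85,0],0],[40,[0.268,0.85,0],0],[40,[0.268,0.85,0],0],[40,[0.268,0.85,0],0],[40,[0.268,0.85,0],0],[40,[0.268,0.85,0],0],[40,[0.268,0.85,0],0],[40,[0.268,0.85,0],0],[40,[0.268,0.85,0],0],[40,[0.268,0.85,0],0],[40,[0.268,0.85,0],0]]'; python3 go.py "[514.1,267.6,121]"
```

```text
clock: 4.5
eef_pos: [518.9, 267.0, 255.3]
eef_rot: [3.141, 0.0, 2.381]
wrist_force: [1.6, 0.2, 1.2]
finger_gap: 40.1
finger_force: 0.0
clock 4.5 pos [518.9 267.  255.3] rot [3.141 0.    2.381] gap 40.1 tool units [ 0.078 -0.057  2.686] J [ 0.41  0.33  1.31 -0.    1.5  -0.4 ]
```

```bash
python3 -m jog '[[40,[0,0,0.6],0],[40,[0,0,0.6],0],[40,[0,0,0.5],0],[40,[0,0,0.2],0],[40,[0,0,0],0]]'; python3 go.py "[514.1,267.6,121]"
python3 - <<'E'
from h import *
a=camera("scene");b=camera("top");r=lambda i:cv2.resize(i[:,:,::-1],(400,400),interpolation=cv2.INTER_CUBIC)
cv2.imwrite("pics/z2.png",np.hstack([r(b[220:320,190:290]),r(a[215:345,245:375])]))
E
```

```text
clock: 5.0
eef_pos: [518.1, 264.9, 159.6]
eef_rot: [-3.14, -0.001, 2.381]
wrist_force: [-0.2, -0.4, -0.9]
finger_gap: 39.8
finger_force: 0.0
clock 5.0 pos [518.1 264.9 159.6] rot [-3.140e+00 -1.000e-03  2.381e+00] gap 39.8 tool units [ 0.095 -0.016  0.772] J [ 0.41  0.39  1.45 -0.    1.3  -0.4 ]
```

View pics/z2.png

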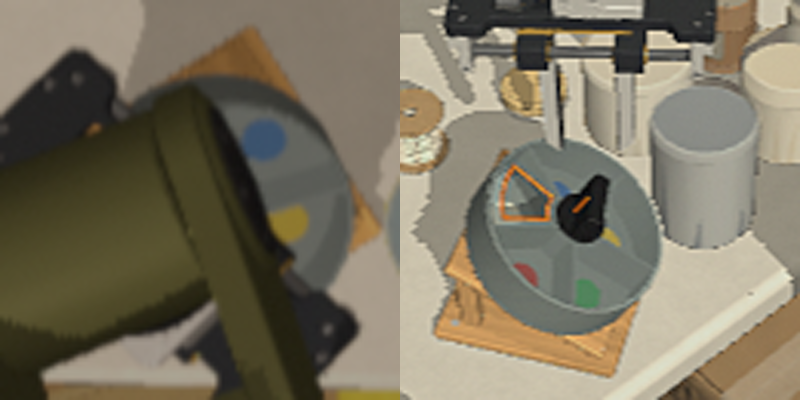

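```bash
python3 -m jog '[[40,[0.08,-0.016,0.2],0],[40,[0.015,0,0.2],0],[40,[0,0,0.2],0],[40,[0,0,0.17],0],[40,[0,0,0],0]]'; python3 go.py "[514.1,267.6,121]"
```

```text
clock: 5.6
eef_pos: [513.9, 267.5, 120.3]
eef_rot: [-3.139, -0.001, 2.381]
wrist_force: [0.3, 0.3, -0.2]
finger_gap: 40.1
finger_force: 0.0
clock 5.6 pos [513.9 267.5 120.3] rot [-3.139e+00 -1.000e-03  2.381e+00] gap 40.1 tool units [-0.002  0.005 -0.014] J [ 0.42  0.42  1.5  -0.    1.22 -0.39]
```

Close gently on the bar, then see.

```bash
python3 -m jog '[[0,[0,0,0],0],[0,[0,0,0],0],[0,[0,0,0],0],[0,[0,0,0],0],[0,[0,0,0],0],[0,[0,0,0],0]]' 4; python3 go.py "[514.1,267.6,121]"
```

```text
clock: 6.2
eef_pos: [514.5, 267.8, 121.9]
eef_rot: [3.141, 0.0, 2.381]
wrist_force: [0.4, -0.2, 0.0]
finger_gap: 0.3
finger_force: 0.0
clock 6.2 pos [514.5 267.8 121.9] rot [3.141 0.    2.381] gap 0.3 tool units [ 0.003 -0.008  0.019] J [ 0.42  0.42  1.5  -0.    1.22 -0.39]
```

Run:
```python
from h import *
a=camera("scene");b=camera("top");r=lambda i:cv2.resize(i[:,:,::-1],(400,400),interpolation=cv2.INTER_CUBIC)
s=read_state();print(proj("scene",[s["eef_pos"]]),proj("scene",[pt([525.3,275.2,100.7],.591,0,0,35)]))
print([(q["conf"],q["rect"]) for q in regions_of("scene","cap_grip")])
cv2.imwrite("pics/z3.png",np.hstack([r(b[220:320,190:290]),r(a[245:345,250:350])]))
```

```text
[[307.93141109 281.12570163]] [[309.5846489  278.94255734]]
[(0.84, [304.1, 288.3, 53.1, 55.8])]
```

View pics/z3.png

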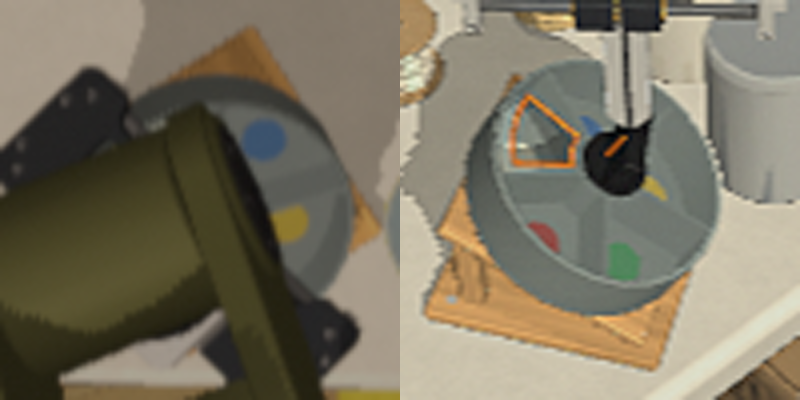

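Run:
```python
from h import *
C=[525.3,275.2,100.7];yaw=.591;th=.192
def cap(x,y,z):
    c,s=np.cos(th),np.sin(th);return np.array(C)+R_(yaw)@np.array([c*x-s*y,s*x+c*y,z])
P=np.array([cap(x,y,z) for x in(-7,7) for y in(-22,22) for z in(4,35)])
print(P.round(0).tolist())
out=[]
for n,(x0,y0) in(("top",(195,230)),("scene",(250,245))):
    im=cv2.imread(f"pics/{n}0.png")[y0:y0+80,x0:x0+80] if n=="top" else cv2.imread("pics/scene0.png")[y0:y0+80,x0:x0+80]
    im=cv2.resize(im,(400,400),interpolation=cv2.INTER_CUBIC);q=((proj(n,P)-[x0,y0]+.5)*5).astype(int)
    for i in range(8):
        for j in range(i):
            if bin(i^j).count("1")==1: cv2.line(im,tuple(map(int,q[i])),tuple(map(int,q[j])),(0,255,0) if i&1 and j&1 else (255,0,255),1)
    t=((proj(n,[[514.5,267.8,121.9]])-[x0,y0]+.5)*5).astype(int)[0];cv2.circle(im,tuple(map(int,t)),3,(255,255,0),-1)
    out.append(im)
cv2.imwrite("pics/ov.png",np.hstack(out))
```

```text
[[534.0, 254.0, 103.0], [522.0, 245.0, 130.0], [504.0, 286.0, 99.0], [492.0, 277.0, 125.0], [543.0, 263.0, 110.0], [530.0, 254.0, 137.0], [513.0, 294.0, 106.0], [500.0, 286.0, 132.0]]
```

View pics/ov.png

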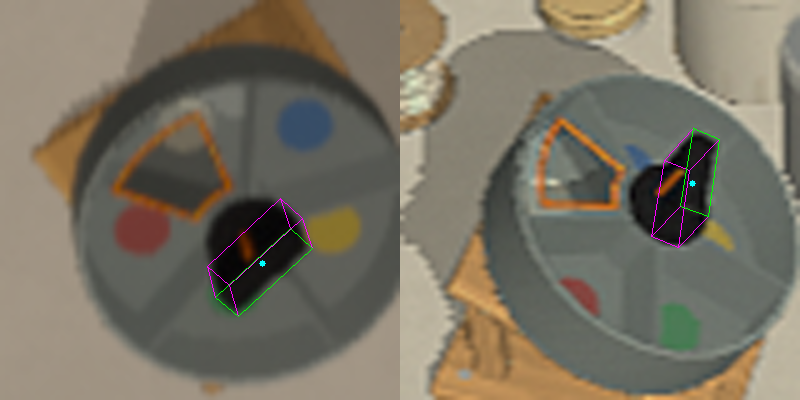

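Run:
```python
from h import *
a=camera("scene")[:,:,::-1];o=cv2.imread("pics/scene0.png")
s=read_state();print(s["clock"],s["eef_pos"],s["finger_gap"],s["finger_force"],s["wrist_force"])
for z in(122,128,134,140):print(z,proj("scene",[[514.5,267.8,z]]).round(1))
x0,y0=285,255
f=lambda i:cv2.resize(i[y0:y0+45,x0:x0+45],(400,400),interpolation=cv2.INTER_NEAREST)
cv2.imwrite("pics/cmp.png",np.hstack([f(o),f(a)]))
```

```text
6.4 [514.43979418 267.78727635 121.87508064] 0.4921040121534092 0.0 [-0.47418665 -0.19512724  0.72417217]
122 [[307.9 281.1]]
128 [[307.8 279.4]]
134 [[307.7 277.7]]
140 [[307.6 276. ]]
```

View pics/cmp.png

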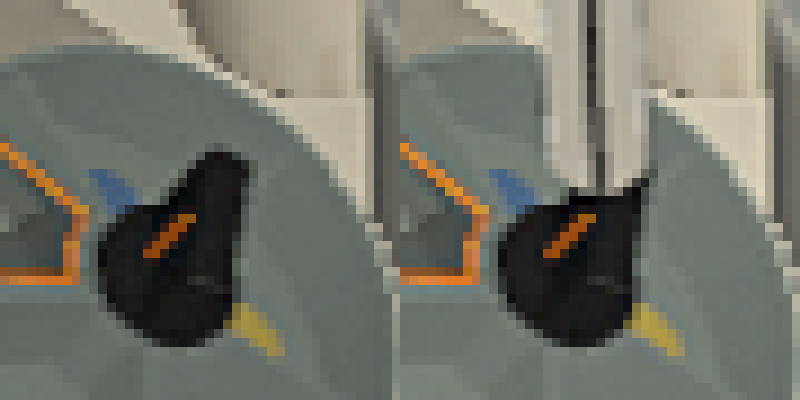

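```bash
python3 -m jog '[[40,[0,0,0],0],[40,[0,0,0],0],[40,[0,0,0],0],[40,[0,0,0],0],[40,[0,0,0.1],0],[40,[0,0,0.1],0],[40,[0,0,0],0],[0,[0,0,0],0],[0,[0,0,0],0],[0,[0,0,0],0],[0,[0,0,0],0],[0,[0,0,0],0],[0,[0,0,0],0]]' 4
```

```text
clock: 7.7
eef_pos: [514.4, 267.8, 111.9]
eef_rot: [3.142, 0.0, 2.381]
wrist_force: [0.8, 0.0, -0.5]
finger_gap: 0.6
finger_force: 0.0
```

Run:
```python
from h import *
a=camera("scene")[:,:,::-1];b=camera("top")[:,:,::-1]
s=read_state();print(proj("scene",[s["eef_pos"]]))
x0,y0=275,245
f=lambda i:cv2.resize(i[y0:y0+60,x0:x0+60],(400,400),interpolation=cv2.INTER_NEAREST)
cv2.imwrite("pics/cmp2.png",np.hstack([f(a),cv2.resize(b[190:330,180:320],(400,400))]))
```

```text
[[308.09075503 283.92527392]]
```

View pics/cmp2.png

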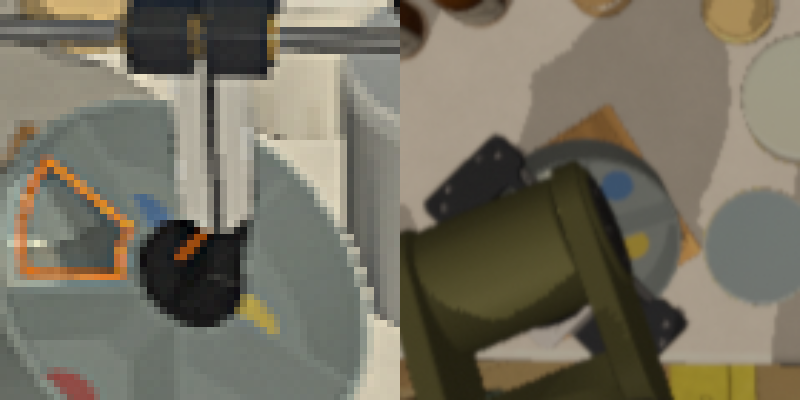

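```bash
python3 -m jog '[[40,[0,0,0],0],[40,[0,0,0],0],[40,[0,0,0],0],[40,[0,0,0],0],[40,[0,0,0.1],0],[40,[0,0,0.1],0],[40,[0,0,0],0],[0,[0,0,0],0],[0,[0,0,0],0],[0,[0,0,0],0],[0,[0,0,0],0],[0,[0,0,0],0],[0,[0,0,0],0]]' 4
python3 - <<'E'
from h import *
a=camera("scene")[:,:,::-1]
print([(int(u),[int(g) for g in a[262:296,u].mean(1)]) for u in (303,305,307,309,311)])
print([(round(q["conf"],2),q["rect"]) for q in regions_of("scene","cap_opening")])
E
```

```text
clock: 9.1
eef_pos: [513.7, 267.0, 101.7]
eef_rot: [-3.139, -0.0, 2.38]
wrist_force: [-5.5, -5.8, 3.3]
finger_gap: 18.8
finger_force: 4.0
[(303, [60, 57, 36, 39, 35, 35, 17, 19, 25, 44, 33, 53, 71, 73, 77, 95, 110, 106, 124, 134, 142, 26, 10, 17, 21, 17, 24, 27, 26, 26, 24, 37, 124, 117]), (305, [114, 115, 115, 119, 119, 119, 120, 120, 120, 120, 125, 128, 108, 53, 11, 11, 18, 85, 81, 30, 11, 14, 18, 22, 22, 27, 29, 27, 28, 24, 24, 24, 115, 120]), (307, [186, 113, 111, 114, 114, 115, 115, 116, 117, 122, 96, 24, 19, 21, 24, 27, 26, 22, 25, 29, 31, 31, 30, 29, 54, 25, 27, 29, 26, 26, 25, 50, 125, 118]), (309, [158, 192, 114, 112, 115, 115, 116, 117, 120, 94, 8, 20, 22, 29, 27, 34, 32, 32, 31, 30, 32, 27, 29, 30, 33, 46, 21, 24, 23, 21, 77, 125, 119, 116]), (311, [123, 128, 133, 105, 102, 103, 86, 83, 99, 101, 63, 5, 13, 12, 10, 9, 12, 17, 13, 34, 75, 73, 98, 97, 72, 73, 74, 103, 109, 129, 134, 118, 114, 114])]
[]
```

```bash
python3 -m jog '[[40,[0,0,0],0],[40,[0,0,0],0],[40,[0,0,0],0],[40,[0,-0.02,0.06],0],[40,[0,0,0.06],0],[40,[0,0,0],0],[0,[0,0,0],0],[0,[0,0,0],0],[0,[0,0,0],0],[0,[0,0,0],0],[0,[0,0,0],0],[0,[0,0,0],0]]' 4
python3 go.py "[514,267,95]"
```

```text
clock: 10.4
eef_pos: [513.6, 266.9, 95.8]
eef_rot: [-3.141, -0.0, 2.381]
wrist_force: [-2.5, -2.5, 1.4]
finger_gap: 18.7
finger_force: 3.9
clock 10.4 pos [513.6 266.9  95.8] rot [-3.141 -0.     2.381] gap 18.7 tool units [-0.004  0.007  0.017] J [ 0.42  0.44  1.53 -0.    1.17 -0.39]
```

```bash
python3 -m jog '[[0,[0,0,0],-0.019],[0,[0,0,0],-0.019],[0,[0,0,0],-0.019],[0,[0,0,0],-0.019],[0,[0,0,0],-0.019],[0,[0,0,0],-0.019],[0,[0,0,0],-0.019],[0,[0,0,0],-0.019],[0,[0,0,0],-0.019],[0,[0,0,0],0]]'
```

```text
clock: 11.4
eef_pos: [513.5, 266.8, 96.1]
eef_rot: [-3.141, -0.001, 2.92]
wrist_force: [-4.3, -4.6, 4.9]
finger_gap: 20.3
finger_force: 4.3
```

```bash
python3 -m jog '[[0,[0,0,0],-0.019],[0,[0,0,0],-0.019],[0,[0,0,0],-0.019],[0,[0,0,0],-0.019],[0,[0,0,0],-0.019],[0,[0,0,0],-0.019],[0,[0,0,0],-0.019],[0,[0,0,0],-0.019],[0,[0,0,0],-0.019],[0,[0,0,0],0],[0,[0,0,0],0]]' 10
cat > see.py <<'E'
from h import *
import sys
a=camera("scene")[:,:,::-1]
cv2.imwrite(sys.argv[1],cv2.resize(a[225:345,240:360],(600,600),interpolation=cv2.INTER_CUBIC))
# orange outline vs model angle
h=cv2.cvtColor(np.ascontiguousarray(a),cv2.COLOR_BGR2HSV);m=((h[...,0]>5)&(h[...,0]<18)&(h[...,1]>170)&(h[...,2]>150)).astype(np.uint8)
dt=cv2.distanceTransform(1-m,cv2.DIST_L2,5);C=[525.3,275.2,100.7];D=np.pi/180;best=[]
for t in np.arange(0,1.7,.02):
    P=[pt(C,.591,t+s*22*D,r,0) for s in(-1,1) for r in range(27,66,3)]+[pt(C,.591,t+k*D,r,0) for k in range(-22,23,4) for r in(27,65)]
    q=proj("scene",P).round().astype(int);best.append((np.minimum(dt[q[:,1],q[:,0]],4).mean(),round(t,2)))
print(sorted(best)[:4])
E
python3 see.py pics/t1.png
```

```text
clock: 12.5
eef_pos: [514.2, 267.4, 96.4]
eef_rot: [3.141, 0.002, -2.83]
wrist_force: [-0.2, 1.3, 4.9]
finger_gap: 14.9
finger_force: 9.7
[(np.float32(0.22799999), np.float64(1.24)), (np.float32(0.29599997), np.float64(1.26)), (np.float32(0.38799998), np.float64(1.22)), (np.float32(0.50399995), np.float64(1.28))]
```

```bash
python3 -m jog '[[36,[0,0,0],0],[36,[0,0,0],0],[36,[0,0,0],0],[36,[0,0,0],0],[36,[0,0,-0.2],0],[36,[0,0,-0.5],0],[36,[0,0,-0.7],0.04],[36,[0,0,-0.7],0.04],[36,[0,0,-0.5],0.04],[36,[0,0,0],0.04],[36,[0,0,0],0.04],[36,[0,0,0],0.04],[36,[0,0,0],0.04],[36,[0,0,0],0]]' 8; python3 go.py "[484,-225,160]"
```

```text
clock: 13.95
eef_pos: [513.7, 267.1, 226.6]
eef_rot: [3.141, 0.0, 2.573]
wrist_force: [-0.1, 0.3, -0.9]
finger_gap: 36.1
finger_force: 0.0
clock 13.95 pos [513.7 267.1 226.6] rot [3.141 0.    2.573] gap 36.1 tool units [-4.795 -8.615  1.331] J [ 0.42  0.34  1.37  0.    1.44 -0.59]
```

```bash
python3 -m jog '[[36,[-0.369,-0.663,0],0],[36,[-0.369,-0.663,0],0],[36,[-0.369,-0.663,0],0],[36,[-0.369,-0.663,0],0],[36,[-0.369,-0.663,0],0],[36,[-0.369,-0.663,0],0],[36,[-0.369,-0.663,0],0],[36,[-0.369,-0.663,0],0],[36,[-0.369,-0.663,0],0],[36,[-0.369,-0.663,0],0],[36,[-0.369,-0.663,0],0],[36,[-0.369,-0.663,0],0],[36,[-0.369,-0.663,0],0],[36,[0,0,0.7],0],[36,[0,0,0.7],0],[36,[0,0,0.7],0],[36,[0,0,0.5],0],[36,[0,0,0],0],[36,[0,0,0],0]]'; python3 go.py "[484,-225,30]"; python3 see.py pics/t1.png
python3 - <<'E'
from h import *
a=camera("scene")
cv2.imwrite("pics/tab.png",cv2.resize(a[130:250,385:505,::-1],(600,600),interpolation=cv2.INTER_NEAREST))
s=read_state();p=np.array(s["eef_pos"]);w=s["eef_rot"][2];y=np.array([np.sin(w),-np.cos(w),0])
print((proj("scene",[p,p+18*y,p-18*y,p+18*y+[0,0,26],p-18*y+[0,0,26]])-[385,130])*5)
for n in("scene","top"):
  camera(n);print([(round(q["conf"],2),q["rect"]) for q in regions_of(n,"tablet")])
E
```

```text
clock: 15.85
eef_pos: [485.4, -225.5, 97.0]
eef_rot: [3.142, 0.001, 2.578]
wrist_force: [0.3, -1.0, -0.2]
finger_gap: 35.9
finger_force: 0.0
clock 15.85 pos [ 485.4 -225.5   97. ] rot [3.142e+00 1.000e-03 2.578e+00] gap 35.9 tool units [ 0.029 -0.007  1.34 ] J [-0.5   0.35  1.66  0.    1.13 -1.51]
[(np.float32(0.236), np.float64(1.24)), (np.float32(0.30400002), np.float64(1.26)), (np.float32(0.368), np.float64(1.22)), (np.float32(0.48399997), np.float64(1.28))]
[[322.58393751 378.05397985]
 [291.98064145 381.22014842]
 [353.10725247 374.896086  ]
 [300.04204375 345.32723427]
 [362.02171931 339.00785159]]
[(0.68, [292.9, 297.2, 75.0, 76.0]), (0.3, [301.8, 286.4, 57.6, 54.5])]
[]
```

View pics/tab.png

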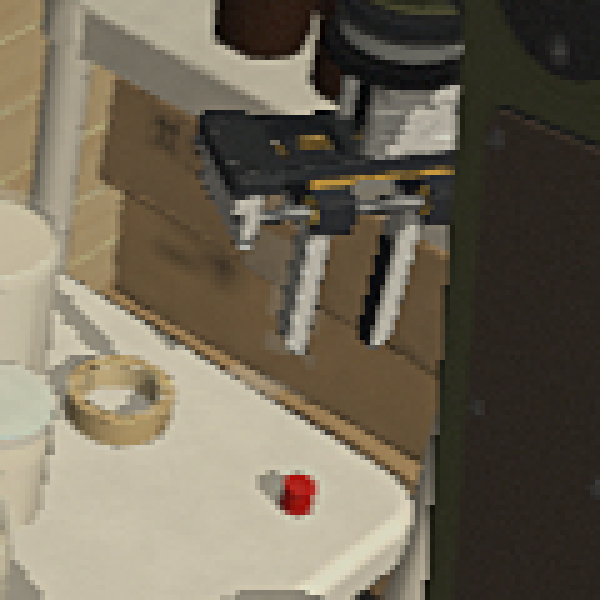

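```bash
python3 -m jog '[[40,[0.029,0,0.5],0],[40,[0,0,0.5],0],[40,[0,0,0.5],0],[40,[0,0,0.3],0],[40,[0,0,0.2],0],[40,[0,0,0.1],0],[40,[0,0,0.1],0],[40,[0,0,0],0]]' 8;python3 -m jog '[[40,[0,0,0.04],0],[40,[0,0,0.04],0],[0,[0,0,0],0],[0,[0,0,0],0],[0,[0,0,0],0],[0,[0,0,0],0],[0,[0,0,0],0],[0,[0,0,0],0]]' 8
```

```text
clock: 16.95
eef_pos: [483.9, -224.6, -14.1]
eef_rot: [3.142, 0.0, 2.575]
wrist_force: [-1.1, -0.0, 1.3]
finger_gap: 40.1
finger_force: 0.0
clock: 17.75
eef_pos: [483.9, -224.6, -18.0]
eef_rot: [-3.142, 0.0, 2.575]
wrist_force: [-0.6, -0.4, 1.4]
finger_gap: 19.6
finger_force: 8.0
```

```bash
python3 -m jog '[[0,[0,0,-0.2],0],[0,[0,0,-0.5],0],[0,[0,0,-0.7],0],[0,[0,0,-0.7],0],[0,[0,0,-0.7],0],[0,[0,0,-0.7],0],[0,[0,0,-0.7],0],[0,[0,0,-0.3],0],[0,[0,0,0],0]]' 12; python3 go.py "[511.5,318.5,140]"
```

```text
clock: 18.65
eef_pos: [484.4, -224.8, 209.6]
eef_rot: [3.141, 0.004, 2.576]
wrist_force: [-0.0, -0.1, -0.3]
finger_gap: 19.9
finger_force: 12.0
clock 18.65 pos [ 484.4 -224.8  209.6] rot [3.141 0.004 2.576] gap 19.9 tool units [5.371 9.462 1.393] J [-0.5   0.24  1.53 -0.    1.37 -1.51]
```

```bash
python3 -m jog '[[0,[0.336,0.591,0],0],[0,[0.336,0.591,0],0],[0,[0.336,0.591,0],0],[0,[0.336,0.591,0],0],[0,[0.336,0.591,0],0],[0,[0.336,0.591,0],0],[0,[0.336,0.591,0],0],[0,[0.336,0.591,0],0],[0,[0.336,0.591,0],0],[0,[0.336,0.591,0],0],[0,[0.336,0.591,0],0],[0,[0.336,0.591,0],0],[0,[0.336,0.591,0],0],[0,[0.336,0.591,0],0],[0,[0.336,0.591,0],0],[0,[0.336,0.591,0],0]]'; python3 -m jog '[[0,[0,0,0],-0.041],[0,[0,0,0],-0.041],[0,[0,0,0],-0.041],[0,[0,0,0],-0.041],[0,[0,0,0.3],-0.041],[0,[0,0,0.4],-0.041],[0,[0,0,0.4],-0.041],[0,[0,0,0.3],-0.041],[0,[0,0,0],-0.04],[0,[0,0,0],0],[0,[0,0,0],0]]';python3 go.py "[511.5,318.5,96]"
python3 - <<'E'
from h import *
for n in("scene","top"):
    a=camera(n)[:,:,::-1].astype(int)
    m=(a[...,2]>150)&(a[...,1]<50)&(a[...,0]<50)
    y,x=np.where(m);print(n,len(x),(x.mean(),y.mean(),x.min(),x.max(),y.min(),y.max()) if len(x) else "")
p=np.array(read_state()["eef_pos"]);print(proj("scene",[p+[0,0,18],p+[0,0,36]]))
E
```

```text
clock: 20.25
eef_pos: [510.0, 319.9, 205.5]
eef_rot: [-3.14, -0.001, 2.575]
wrist_force: [0.7, 0.0, -0.4]
finger_gap: 19.5
finger_force: 12.0
clock: 21.35
eef_pos: [510.3, 318.6, 136.4]
eef_rot: [3.142, -0.001, -2.555]
wrist_force: [-1.3, -0.7, -1.3]
finger_gap: 19.4
finger_force: 12.0
clock 21.35 pos [510.3 318.6 136.4] rot [ 3.142e+00 -1.000e-03 -2.555e+00] gap 19.4 tool units [-0.018 -0.014  0.809] J [ 0.5   0.45  1.42  0.    1.27 -1.66]
scene 8 (np.float64(293.25), np.float64(279.125), np.int64(293), np.int64(294), np.int64(276), np.int64(284))
top 0 
[[290.78824969 283.84204355]
 [290.28052623 278.50123543]]
```

```bash
python3 -m jog '[[0,[-0.018,-0.014,0.3],0],[0,[0,0,0.3],0],[0,[0,0,0.15],0],[0,[0,0,0.04],0],[0,[0,0,0],0]]';python3 go.py "[511.5,318.5,96]"
python3 - <<'E'
from h import *
a=camera("scene")[:,:,::-1]
p=np.array(read_state()["eef_pos"]);q=(proj("scene",[p+[0,0,18],[511.2,318.3,107.8]])-[265,250]+.5)*8
print(q)
im=cv2.resize(a[250:325,265:340],(600,600),interpolation=cv2.INTER_CUBIC)
cv2.imwrite("pics/drop.png",im)
E
```

```text
clock: 21.95
eef_pos: [511.6, 318.6, 96.9]
eef_rot: [3.142, -0.001, -2.552]
wrist_force: [0.7, -0.1, -0.8]
finger_gap: 19.6
finger_force: 12.0
clock 21.95 pos [511.6 318.6  96.9] rot [ 3.142e+00 -1.000e-03 -2.552e+00] gap 19.6 tool units [0.002 0.    0.019] J [ 0.5   0.49  1.45  0.    1.2  -1.66]
[[216.09011094 361.99324028]
 [219.9720165  379.43402614]]
```

View pics/drop.png

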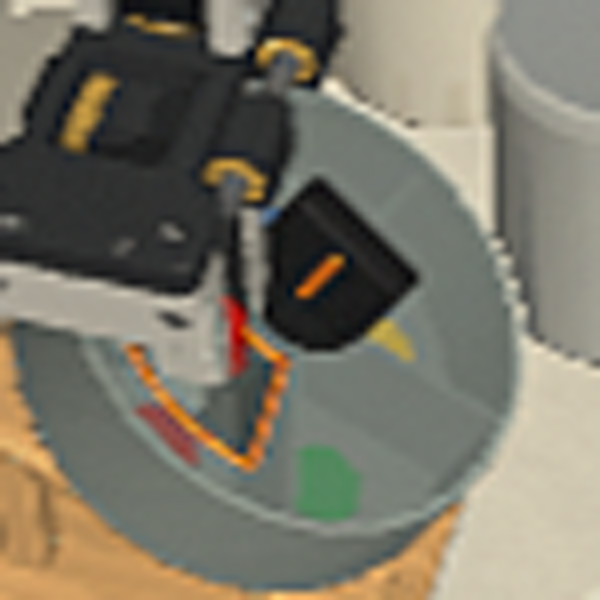

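```bash
python3 -m jog '[[32,[0,0,0],0],[32,[0,0,0],0],[32,[0,0,0],0],[32,[0,0,0],0],[32,[0,0,0],0],[32,[0,0,-0.2],0],[32,[0,0,-0.5],0],[32,[0,0,-0.8],0],[32,[0,0,-0.8],0],[32,[0,0,-0.5],0],[32,[0,-0.5,0],0],[32,[0,-0.5,0],0],[32,[0,-0.5,0],0],[32,[0,0,0],0],[32,[0,0,0],0]]'
python3 see.py pics/t2.png
python3 - <<'E'
from h import *
print(read_state()["eef_pos"])
for n in("scene","top"):
    a=camera(n)[:,:,::-1].astype(int)
    m=(a[...,2]>110)&(a[...,1]<45)&(a[...,0]<45)
    y,x=np.where(m);print(n,len(x),(x.mean(),y.mean(),x.min(),x.max(),y.min(),y.max()) if len(x) else "")
C=[525.3,275.2,100.7]
for h in(0,-36):
  for t in(50,72,94):
    print(h,t,proj("scene",[pt(C,.591,t*np.pi/180,r,h) for r in(27,46,65)]).round(0).tolist(),proj("top",[pt(C,.591,t*np.pi/180,r,h) for r in(27,46,65)]).round(0).tolist())
E
```

```text
clock: 23.5
eef_pos: [553.4, 256.3, 237.9]
eef_rot: [3.142, 0.0, -2.552]
wrist_force: [0.3, -0.7, -0.5]
finger_gap: 32.5
finger_force: 0.0
[(np.float32(0.22799999), np.float64(1.24)), (np.float32(0.31599998), np.float64(1.26)), (np.float32(0.368), np.float64(1.22)), (np.float32(0.524), np.float64(1.28))]
[553.13486797 256.73599157 237.82609043]
scene 0 
top 0 
0 50 [[294.0, 289.0], [287.0, 291.0], [281.0, 293.0]] [[233.0, 277.0], [224.0, 276.0], [215.0, 276.0]]
0 72 [[297.0, 292.0], [292.0, 297.0], [287.0, 302.0]] [[233.0, 281.0], [225.0, 283.0], [216.0, 286.0]]
0 94 [[300.0, 295.0], [298.0, 301.0], [296.0, 308.0]] [[235.0, 284.0], [228.0, 290.0], [221.0, 295.0]]
-36 50 [[288.0, 296.0], [281.0, 298.0], [275.0, 300.0]] [[231.0, 270.0], [223.0, 269.0], [214.0, 269.0]]
-36 72 [[290.0, 299.0], [286.0, 304.0], [281.0, 308.0]] [[232.0, 274.0], [223.0, 276.0], [215.0, 279.0]]
-36 94 [[294.0, 302.0], [292.0, 308.0], [289.0, 315.0]] [[234.0, 278.0], [227.0, 283.0], [220.0, 288.0]]
```

Run:
```python
from h import *
a=camera("scene").astype(int);o=cv2.imread("pics/scene0.png")[:,:,::-1].astype(int)
for n,i in(("now",a),("start",o)):
    m=(i[...,0]-np.maximum(i[...,1],i[...,2]))
    sub=m[285:320,272:308];y,x=np.where(sub>45);print(n,len(x),sub.max());
    print("\n".join("".join("#" if v>90 else "+" if v>60 else "." if v>30 else " " for v in r) for r in sub))
    print(i[300:312:2,290].tolist())
# all saturated red elsewhere
m=(a[...,0]>120)&(a[...,1]<50)&(a[...,2]<50);print(np.argwhere(m)[:10].tolist())
print([(round(q["conf"],2),np.round(q["rect"])) for q in regions_of("scene","tablet")])
```

```text
now 153 124
                               +#.  
                              ##.   
                                    
                                    
                   .###.            
                .##+. ++            
             +##+.     ++           
          +##+          ++          
         ++              ++         
         ++               +#.       
          +.               +#       
          ++               ++       
           +.              ++       
            +             .+.       
            .+            ++        
             ++           ++        
          .+++++          +.        
           .++.++        ++         
            .++.++.      ++         
             .++.+#+     +.         
              .++ .+.   ..          
               .+.  ++  ++          
                ..   .+++.          
                  ++++++.           
.                  .+++.            
.                   .++.            
.                     ..            
...                                 
....                                
.....          
[... 1019 characters left out ...]
             .+++                   
              .++.                  
               .+.                  
                ..                  
                                    
.                                   
.                                   
.                                   
...                                 
....                                
.....                               
......                              
.......                             
.........                           
..........                          
............                        
[[110, 115, 108], [111, 119, 112], [110, 122, 114], [113, 115, 108], [104, 113, 106], [125, 131, 121]]
[]
[]
```

```bash
python3 -m jog '[[32,[0,-0.7,0],0],[32,[0,-0.7,0],0],[32,[0,-0.7,0],0],[32,[0,-0.7,0],0],[32,[0,-0.7,0],0],[32,[0,-0.7,0],0],[32,[0,-0.7,0],0],[32,[0,-0.7,0],0],[32,[0,0,0],0],[32,[0,0,0],0]]'
python3 - <<'E'
from h import *
a=camera("top").astype(int);o=cv2.imread("pics/top0.png")[:,:,::-1].astype(int)
for n,i in(("now",a),("start",o)):
    m=(i[...,0]-np.maximum(i[...,1],i[...,2]))
    print(n);print("\n".join("".join("#" if v>75 else "+" if v>45 else "." if v>25 else " " for v in r) for r in m[262:302,208:250]))
C=[525.3,275.2,100.7]
for t in(36,72,93,108): print(t,proj("top",[pt(C,.591,t*np.pi/180,r,-25) for r in(10,58,73)]).round(0)-[208,262])
E
```

```text
clock: 24.75
eef_pos: [709.1, 23.7, 236.8]
eef_rot: [3.141, -0.001, -2.552]
wrist_force: [0.0, 0.2, 0.3]
finger_gap: 32.0
finger_force: 0.0
now
..                                        
..                                        
..                                        
..                                        
..                                        
..                                        
.                                         
.                                         
              .                           
            ..+...                        
           .+++++++.                      
           +++++++++.                     
          .++++++++++                     
       .+.+++++++++++                     
       +++########+++++++.                
       +..+########+++++++                
       +. +########+.   .+                
       +.  +######+.    .+                
       +    .+++++.     .+        .       
       +.     .+.        +.       ..      
       +.     ++..       ++       ..      
       +.    .+##+.      .+.       +.     
       .+ 
[... 1938 characters left out ...]
                                   
                                          
                                          
                                          
                                          
                                          
                                          
                                          
                                          
                                          
                                          
                                          
                                          
36 [[32.  9.]
 [11.  3.]
 [ 5.  1.]]
72 [[32. 12.]
 [11. 18.]
 [ 4. 20.]]
93 [[32. 13.]
 [15. 25.]
 [ 9. 29.]]
108 [[33. 14.]
 [20. 30.]
 [15. 34.]]
```

```bash
python3 -c "
from cell import *
print(sign_off())"
```

```text
the job is handed in; nothing more can be done
None
```

I turned the cap to about 1.24–1.26 rad (target 1.257) so its opening lies over the red compartment, dropped the tablet in, confirmed it there from the top camera, and handed the job in; no verdict came back. I did not re-measure the spool, jar, tape roll and candle afterwards.

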